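# Gauge the centrifuge sleeves, reject the tight one and block its place

### The job

One of the three black centrifuge sleeves in the carrier has a bore that is too tight deep down, which cannot be seen. Try the steel plug gauge in them, without forcing it, until you have felt it stop part-way in the tight one (try that one too if it is the last left); in a good sleeve it goes down until its collar meets the rim. Put the gauge back in its stand, stand the tight sleeve upright in the white reject tray, and fill its place in the carrier with the wooden block, pushed down to the floor, leaving the two good sleeves in the carrier and the bottles and cap alone.

Things in the scene. Friction and masses are not known exactly. Their poses are not given: they have to be found in the camera images.
- carrier: fixed low grey plastic box, outside 58 mm (its x) by 148 mm (its y) by 27 mm high, walls 5 mm, floor 5 mm thick; origin under its centre on the bench; its channel, 48 mm wide and 138 mm long along y, holds the three sleeves in a row along y at about 46 mm spacing. Yaw up to 0.3 rad
- sleeve1_center (a point): axis of a black upright sleeve, half-way up (33 mm over its foot), z up. 44 mm diameter, 66 mm tall, 0.1 to 0.16 kg, 44 mm proud of the carrier's walls; blind bore 24 mm wide, 60 mm deep, square-edged mouth. All look alike; which is tight changes, whatever its number or place. The tight one narrows to 17 mm, 34 mm below the rim. A captive liner inside (tight_liner in that one) rattles 0.5 mm
- sleeve2_center (a point): axis of a black upright sleeve, half-way up (33 mm over its foot), z up. 44 mm diameter, 66 mm tall, 0.1 to 0.16 kg, 44 mm proud of the carrier's walls; blind bore 24 mm wide, 60 mm deep, square-edged mouth. All look alike; which is tight changes, whatever its number or place. The tight one narrows to 17 mm, 34 mm below the rim. A captive liner inside (tight_liner in that one) rattles 0.5 mm
- sleeve3_center (a point): axis of a black upright sleeve, half-way up (33 mm over its foot), z up. 44 mm diameter, 66 mm tall, 0.1 to 0.16 kg, 44 mm proud of the carrier's walls; blind bore 24 mm wide, 60 mm deep, square-edged mouth. All look alike; which is tight changes, whatever its number or place. The tight one narrows to 17 mm, 34 mm below the rim. A captive liner inside (tight_liner in that one) rattles 0.5 mm
- gauge_grip (a point): steel plug gauge, plug down in its stand; this point is on its axis at the middle of its round handle (26 mm diameter, 54 mm long), 83 mm above the plug's end; z up. Under the handle is a collar 34 mm across, 6 mm thick, its underside 50 mm above the plug's end, then the 20 mm plug, bevelled over its last 4 mm. About 0.25 kg. 5 to 10 N is ample to feel a stop; 60 N is forcing
- gauge_tip (a point): the lower end of the gauge's plug, on its axis; z points up along the gauge. In a good sleeve it goes 50 mm below the rim, where the collar meets the rim; in the tight one it stops about 34 mm below the rim
- stand: fixed aluminium block 75 x 75 x 60 mm tall with a 29 mm hole, 55 mm deep, in the middle of its top; origin under its centre on the bench. The gauge's collar rests on its top (plug end 10 mm above the bench)
- tray: fixed square white reject tray 125 x 125 mm, 25 mm high, walls and floor 4 mm; origin under its centre on the bench
- block_center (a point): loose wooden filler block 42 x 42 mm, 60 mm tall, standing on the bench, its lowest 6 mm stepped in to 34 x 34 mm; this point is its centre (30 mm up); x and y square to its sides, z up. In the carrier it stands on the floor with its sides square to the walls; 2 to 3 mm is left on each side if the neighbours have stayed in place. 0.04 to 0.09 kg
- sample1_mid (a point): bystander: amber sample bottle, 60 mm diameter, 170 mm tall; this point is on its axis 85 mm up
- sample2_mid (a point): bystander: amber sample bottle, 60 mm diameter, 170 mm tall; this point is on its axis 85 mm up
- cap_mid (a point): bystander: white screw cap lying on the bench, 38 mm diameter, 20 mm high; this point is its centre
Mind the look-alikes: they are no part of the job. What is shaped like the part that bears block_center but red is not meant.

How it is judged:
By the outcome, as a careful person would: the job done as asked, in the order asked, and still so for the second after the job is handed in, with the robot touching nothing.
It also fails if it takes over 72 s, if anything falls off the work surface, if the arm or the gripper's body presses on something with over 40 N, if the wrist force passes 120 N, or if a joint passes its speed limit or range.

### The arm

A 6-joint arm with a two-finger parallel gripper is mounted at the origin on the work surface. World frame = base frame: x ahead of the robot, y to its left, z up, the work surface at z = 0. Lengths are in mm, angles in rad, forces in N, time in s.
With the tool pointing down it reaches from about 275 to 1000 mm from the base axis. Payload 8.4 kg.
Tool frame: the origin (TCP) lies midway between the tips of the shut fingers; the grasp point (between the pads) lies 19 mm behind it; z points along the fingers, y is the line along which they close (so a half turn about z gives the same grasp; the last joint's range is limited). The gripper opens to 85 mm and grips with 20 to 120 N. Pads are 22 mm wide; open, the fingers measure 114 mm over their backs; the gripper's body (76 mm by 85 mm) begins 54 mm behind the grasp point. The pads swing forward as they close: fully open they stand 13 mm farther back than shut.
Start: joints at [1.214, 0.353, 1.633, -0, 1.155, -0.002], TCP at [217.125, 586.075, 231.281] pointing down, gripper open.
Joint ranges: [-2.63, 2.63], [-0.92, 2.1], [0.06, 2.66], [-1.3, 4.44], [0, 2.69], [-3.02, 3.02]. Speed limits (rad/s): [2.22, 2.22, 2.79, 3.14, 3.14, 3.14].

### API

Orientations are given as [roll, pitch, yaw] about the fixed x, y, z axes, in that order (R = Rz(yaw) Ry(pitch) Rx(roll)).
In Python, from rig import r gives the robot as it stands.
- The arm moves only by the tool servo_tool, never from a script. Its argument "deltas" is a list of rows, each an object of numbers: "x", "y", "z": the shift along the world's x, y, z in mm; "rx", "ry", "rz": the turn, a rotation vector about the world's x, y, z in rad; "gripper": the gripper's target within -1 to 1 (fully open at 1, half-way at 0, shut at -1). A call has 1 to 10 rows; each row is the pose to reach, as a shift and turn from the pose commanded when the call began; what a row does not reach only later rows make up. A row lasts 1/10 s, in which the tool goes at most 50 mm and 8.59 degrees, less where a joint would pass 70% of its speed; a pose out of reach is approached as far as the arm can. A call with a gripper value outside its range is refused whole. The fingers move at their own pace and stop on an object; "newtons" is the grip in N (left out, the last holds). Time passes only in rows, so rows that repeat a pose let the fingers close. It gives the time, the measured TCP pose, the force, the opening and the grip force at its end, in the units of the state.
- r.sense(): the state, without advancing time (a new reading comes with each control period).
- r.grab_frame(name): name is "side" or "top"; returns the picture (384x512x3 uint8, blue, green, red); there is no depth.
- r.camera_params(name): a dict with "mtx" (3x3 intrinsics, pixels), "D" ([k1, k2, p1, p2, k3] as OpenCV has them; the pictures are not rectified), "eye" and "orientation" of the camera in the world. Camera axes: x right, y down, z forward; pixel columns grow to the right and rows downward; lengths in mm; the calibration is good to about 2 mm. A picture is of the moment at which its call begins. camera_params takes no time and is no camera call.
- r.sign_off(): hands the job in; it is judged then, once.
Trained networks look in the newest picture that a camera, given by its name, has taken for a name from the list of things; names that differ only in an ending like _2 or _b are one class to them, and where a whole thing is asked for, a point or a joint stands for the part that bears it (a point fixed in the world has none). Each returns a list of dicts, best first, with "conf" (0 to 1); they miss things now and then, are a little off and sometimes report something else, mostly with a low value. They report only what shows in the picture. A call takes as long as a camera call. They do not tell look-alikes from the thing itself.
- r.recognise(name, camera): "box" ([left, top, width, height] in pixels, round what is visible of it).
The state is a dict: "clock": time; "qpos": joint angles; "qvel": joint speeds; "joint_efforts": joint torques, N m; "eef_pos": TCP position; "tcp_rot": TCP orientation; "contact_force": force on the tool from outside, world axes, zero at the start; "wrist_torque": the same for the moment, N m; "opening": opening from 0.0 (shut) to 1.0 (fully open); "grasp_force": force on a finger pad.
Only numpy, scipy, OpenCV 4.12 (cv2) and the standard library are available. Lean on these libraries where they do the work, as an engineer would, in place of code of your own. Each camera call takes 0.05 s, during which the arm holds its last target. There are 200 camera calls.

## Working session

There is one attempt and no reset: what is moved stays moved. The work goes in short steps, Python scripts to look and compute and a tool call to move; the robot and the scene stay as the last step left them, time stands still between calls to the robot, and variables do not carry over. Pictures are saved under pics/ and viewed, at most 10 in all, crops included, and the job is handed in when it is done.

Besides the shell and the picture viewer there is one more tool, called after ">>>" as name([rows], argument=value, ...), one row to a line, values as JSON. servo_tool: Moves the arm, as the interface text tells. Its arguments: {"type":"object","properties":{"deltas":{"type":"array","items":{"type":"object","properties":{"x":{"type":"number"},"y":{"type":"number"},"z":{"type":"number"},"rx":{"type":"number"},"ry":{"type":"number"},"rz":{"type":"number"},"gripper":{"type":"number"}}}},"newtons":{"type":"number"}},"required":["deltas"]}

```bash
ls; mkdir -p pics; python3 - <<'E'
from rig import r
import cv2
for c in("top","side"):
    f=r.grab_frame(c); cv2.imwrite(f"pics/{c}0.png",f)
    p=r.camera_params(c); print(c,p)
    for n in("carrier","sleeve1_center","gauge_grip","stand","tray","block_center","sample1_mid","cap_mid"):
        print(n,[([round(v) for v in d["box"]],round(d["conf"],2)) for d in r.recognise(n,c)][:5])
s=r.sense();print(s)
E
```

```text
pics
top {'mtx': array([[383.95104847,   0.        , 251.33729985],
       [  0.        , 383.95104847, 195.39740674],
       [  0.        ,   0.        ,   1.        ]]), 'D': array([-0.00612077,  0.        ,  0.        ,  0.        ,  0.        ]), 'eye': array([479.6845511 ,  15.01980313, 928.59889514]), 'orientation': array([-3.04038368, -0.03030898, -1.59072052])}
carrier [([212, 163, 66, 39], 0.81)]
sleeve1_center [([252, 173, 21, 24], 0.74)]
gauge_grip [([107, 218, 24, 17], 0.74)]
stand [([106, 202, 44, 46], 0.63), ([107, 219, 23, 18], 0.4)]
tray [([327, 175, 70, 66], 0.77)]
block_center [([246, 243, 21, 24], 0.91), ([282, 230, 26, 24], 0.81), ([213, 277, 29, 26], 0.55)]
sample1_mid [([153, 86, 30, 43], 0.7)]
cap_mid [([174, 260, 16, 18], 0.77)]
side {'mtx': array([[442.24192789,   0.        , 258.51548263],
       [  0.        , 442.24192789, 190.77870748],
       [  0.        ,   0.        ,   1.        ]]), 'D': array([-0.13308001,  0.        ,  0.        ,  0.        ,  0.        ]), 'eye': array([486.31777893, 819.86642122, 592.95478425]), 'orientation': array([-2.1304771
[... 442 characters left out ...]
], 0.84)]
{'clock': 0.9, 'qpos': array([ 1.21360828e+00,  3.52989686e-01,  1.63338805e+00,  2.53933818e-05,
        1.15523440e+00, -2.37590837e-03]), 'qvel': array([ 0.00247439, -0.00134244,  0.0008355 , -0.00061758, -0.00137412,
       -0.00042876]), 'joint_efforts': array([-1.25775445e-03, -6.05175805e+01, -3.42433691e+01, -4.69652980e-05,
        1.43205842e-03,  7.08147149e-05]), 'eef_pos': array([217.11169889, 586.07626105, 231.29253689]), 'tcp_rot': array([-3.14157323e+00, -2.32781641e-05,  2.78677027e+00]), 'contact_force': array([ 0.5439165 , -0.02439551, -0.1211501 ]), 'wrist_torque': array([ 0.024697  , -0.04656904,  0.01553091]), 'grasp_force': 0.0, 'opening': 0.9993642357395512}
```

```bash
python3 - <<'E'
import cv2
a=cv2.imread("pics/top0.png")[70:320,90:410]; cv2.imwrite("pics/topc.png",cv2.resize(a,(768,600),interpolation=cv2.INTER_CUBIC))
a=cv2.imread("pics/side0.png")[130:350,110:390]; cv2.imwrite("pics/sidec.png",cv2.resize(a,(764,600),interpolation=cv2.INTER_CUBIC))
E
```

```text
(no output)
```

View pics/topc.png

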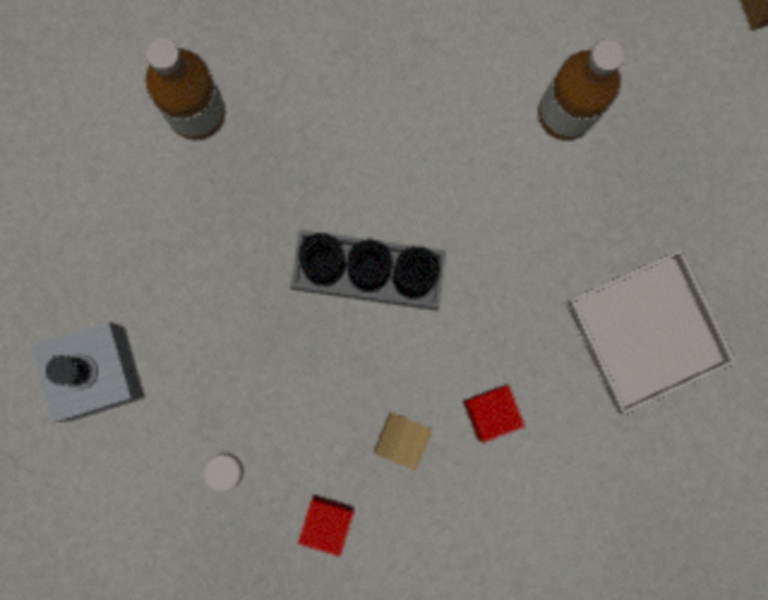

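View pics/sidec.png

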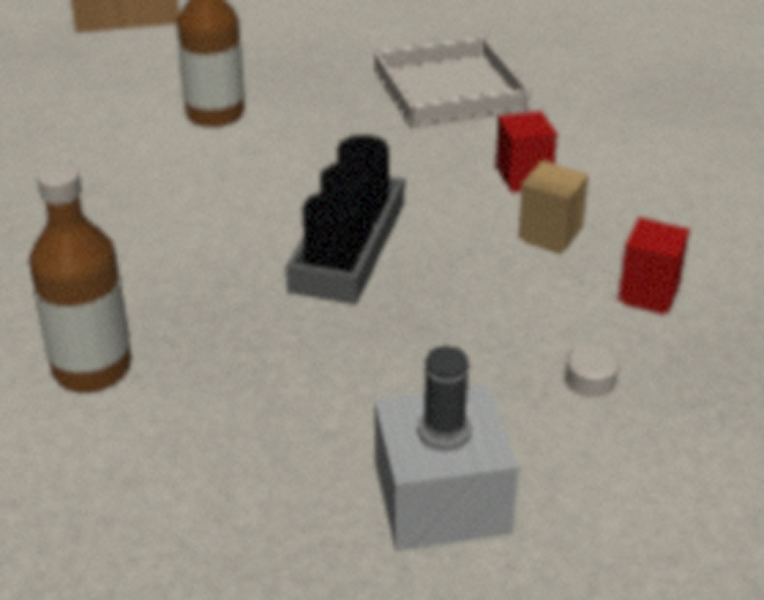

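Top view: the wooden block is at crop (403,440), i.e. pixel (258,253), with red look-alikes either side. The carrier is at (243,182), the stand at (127,225) and the tray at (361,208). The side view agrees. Next I fit silhouettes in both cameras.

```bash
cat > h.py <<'E'
import numpy as np, cv2
from scipy.spatial.transform import Rotation as Ro
from scipy.optimize import minimize
from rig import r
P={c:r.camera_params(c) for c in("top","side")}
def proj(c,X):
    p=P[c];M=Ro.from_euler("xyz",p["orientation"]).as_matrix().T
    return cv2.projectPoints(np.asarray(X,float).reshape(-1,3),cv2.Rodrigues(M)[0],-M@p["eye"],p["mtx"],p["D"])[0][:,0]
def unproj(c,uv,z):
    p=P[c];q=cv2.undistortPoints(np.array(uv,float).reshape(-1,1,2),p["mtx"],p["D"])[:,0]
    d=np.c_[q,np.ones(len(q))]@Ro.from_euler("xyz",p["orientation"]).as_matrix().T
    return p["eye"]+d*((z-p["eye"][2])/d[:,2])[:,None]
def box(x,y,yaw,w,l,z0,z1):
    c,s=np.cos(yaw),np.sin(yaw)
    b=np.array([[i*w/2,j*l/2] for i in(-1,1) for j in(-1,1)])@np.array([[c,s],[-s,c]])+[x,y]
    return np.vstack([np.c_[b,np.full(4,z)] for z in(z0,z1)])
def cyl(x,y,d,z0,z1):
    t=np.linspace(0,2*np.pi,32,endpoint=False);b=np.c_[x+d/2*np.cos(t),y+d/2*np.sin(t)]
    return np.vstack([np.c_[b,np.full(32,z)] for z in(z0,z1)])
S=8
def render(c,parts):
    m=np.zeros((384*S,512*S),np.uint8)
    for X in parts:
        h=cv2.convexHull(((proj(c,X)+.5)*S).astype(np.float32))
        cv2.fillConvexPoly(m,(h*16).astype(np.int32),255,shift=4)
    return m
def fit(parts,masks,p0,step):
    """parts(p)->list of hulls; masks {cam:(mask01,(l,t,w,h))}"""
    def cost(p):
        e=0
        for c,(m,(l,t,w,h)) in masks.items():
            R=cv2.resize(render(c,parts(p))[t*S:(t+h)*S,l*S:(l+w)*S],(w,h),interpolation=cv2.INTER_AREA)/255.
            e+=np.abs(R-m[t:t+h,l:l+w]).sum()
        return e
    n=len(p0);sim=np.vstack([p0]+[np.array(p0)+np.eye(n)[i]*step[i] for i in range(n)])
    o=minimize(cost,p0,method="Nelder-Mead",options=dict(initial_simplex=sim,maxfev=250,xatol=.05,fatol=.05))
    return o.x,o.fun
E
cat > m1.py <<'E'
from h import *
I={c:cv2.imread(f"pics/{c}0.png") for c in P}
HSV={c:cv2.cvtColor(I[c],cv2.COLOR_BGR2HSV) for c in P}
blk={c:(I[c].max(2)<32).astype(float) for c in P}
wood={c:((HSV[c][...,1]>70)&(HSV[c][...,0]>10)&(HSV[c][...,0]<30)).astype(float) for c in P}
# sleeves
c0=unproj("top",[[244,181]],71)[0];print("c0",c0)
def sl(p): 
    return [cyl(p[2*i],p[2*i+1],44,5,71) for i in range(3)]
def sl_l(p):
    d=np.array([-np.sin(p[2]),np.cos(p[2])])*46
    return [cyl(p[0]+k*d[0],p[1]+k*d[1],44,z,71) for k in(-1,0,1) for z in (22,)]
for cs in (("top",),("side",),("top","side")):
    bx={"top":(205,155,80,55),"side":(210,165,55,75)}
    a,f=fit(sl_l,{c:(blk[c],bx[c]) for c in cs},[c0[0],c0[1],0.0],[8,8,.15]);print("sleeves",cs,a.round(3),f)
    bx={"top":(240,236,38,36),"side":(295,182,36,45)}
    b0=unproj("top",[[258,253]],60)[0]
    b,f=fit(lambda p:[box(p[0],p[1],p[2],42,42,0,60)],{c:(wood[c],bx[c]) for c in cs},[b0[0],b0[1],.3],[6,6,.2]);print("block",cs,b.round(3),f)
g=unproj("top",np.array([[70,369]])/2.4+[90,70],120);print("gauge top(top)",g)
g=unproj("side",np.array([[446,360]])/2.729+[110,130],120);print("gauge top(side)",g)
T=np.array([[34,348],[110,324],[131,399],[57,421]])/2.4+[90,70]
t=unproj("top",T,60);print("stand",t.round(1),t.mean(0))
T=np.array([[376,404],[484,389],[517,467],[396,483]])/2.729+[110,130]
t=unproj("side",T,60);print("stand side",t.round(1),t.mean(0))
T=np.array([[571,302],[679,254],[731,360],[625,411]])/2.4+[90,70]
t=unproj("top",T,25);print("tray",t.round(1),t.mean(0))
T=np.array([[303,232],[445,250],[437,308],[291,289]])/2.4+[90,70]
t=unproj("top",T,27);print("carrier",t.round(1),t.mean(0))
for n,q,z in(("cap",(222,471),20),("redA",(493,412),60),("redB",(326,526),60),("bot1",(163,55),170),("bot2",(606,55),170)):
    print(n,unproj("top",np.array([q])/2.4+[90,70],z).round(0))
E
python3 m1.py
```

```text
c0 [599.16614643   3.17780583  71.        ]
sleeves ('top',) [ 6.03514e+02  4.25200e+00 -1.59000e-01] 128.94901960784313
block ('top',) [435.978 -24.831   1.153] 28.588235294117645
sleeves ('side',) [ 6.07242e+02  1.25350e+01 -1.08000e-01] 155.4156862745098
block ('side',) [ 4.41136e+02 -2.57910e+01  1.88000e-01] 101.84313725490196
sleeves ('top', 'side') [ 6.05031e+02  4.52500e+00 -1.55000e-01] 334.17647058823525
block ('top', 'side') [ 4.39996e+02 -2.57110e+01  1.30000e-01] 245.55686274509804
gauge top(top) [[506.65330779 265.31310309 120.        ]]
gauge top(side) [[510.30549098 279.93226123 120.        ]]
stand [[528.8 317.5  60. ]
 [550.1 247.3  60. ]
 [479.7 227.2  60. ]
 [460.8 295.1  60. ]] [504.85686488 271.78986796  60.        ]
stand side [[554.7 258.2  60. ]
 [487.  237.1  60. ]
 [464.3 303.9  60. ]
 [535.2 324.   60. ]] [510.3189759  280.80645197  60.        ]
tray [[ 566.8 -196.6   25. ]
 [ 613.3 -307.5   25. ]
 [ 506.3 -354.1   25. ]
 [ 458.3 -245.7   25. ]] [ 536.18884574 -275.97511195   25.        ]
carrier [[640.6  67.8  27. ]
 [620.5 -72.5  27. ]
 [562.9 -63.   27. ]
 [584.1  80.2  27. ]] [602.0540934    3.10948451  27.        ]
cap [[409. 149.  20.]]
redA [[ 461. -110.   60.]]
redB [[359.  48.  60.]]
bot1 [[768. 176. 170.]]
bot2 [[ 765. -202.  170.]]
```

```bash
cat > ov.py <<'E'
from h import *
def overlay(c,img,parts,crop,k,fn):
    l,t,w,h=crop
    a=cv2.resize(img[t:t+h,l:l+w],(w*k,h*k),interpolation=cv2.INTER_NEAREST)
    for X,col in parts:
        n=len(X)//2
        for Y in(X[:n],X[n:]):
            q=cv2.convexHull(((proj(c,Y)+.5-[l,t])*k).astype(np.float32)).astype(int)
            cv2.polylines(a,[q],True,col,1)
    if fn: cv2.imwrite(fn,a)
    return a
E
python3 - <<'E'
from ov import *
I={c:cv2.imread(f"pics/{c}0.png") for c in P}
d=np.array([-np.sin(-.15),np.cos(-.15)])*46
parts=[(cyl(603.5+k*d[0],4.2+k*d[1],44,5,71),(0,255,0)) for k in(-1,0,1)]
parts+=[(box(603.5,4.2,-.15,58,148,0,27),(255,255,0)),(box(437,-25,.35,42,42,0,60),(255,0,0)),(box(505,272,.29,75,75,0,60),(0,0,255)),(cyl(505,272,26,66,120),(0,255,255)),(box(536,-276,.41,125,125,0,25),(255,0,255))]
a=overlay("top",I["top"],parts,(100,150,200,125),4,None)
b=overlay("side",I["side"],parts,(205,140,160,200),3,None)
cv2.imwrite("pics/ovt.png",a);cv2.imwrite("pics/ovs.png",b)
print(I["top"][180,235:260].max(1), I["top"][150,235:260:4])
E
```

```text
[27 20 23 12 15 17 24 20 23 26 25 16 16 14 15 24 20 20 44 53 29 24 19 21
 11] [[125 130 131]
 [125 130 130]
 [125 130 131]
 [125 132 133]
 [125 130 131]
 [126 131 132]
 [128 133 134]]
```

View pics/ovt.png

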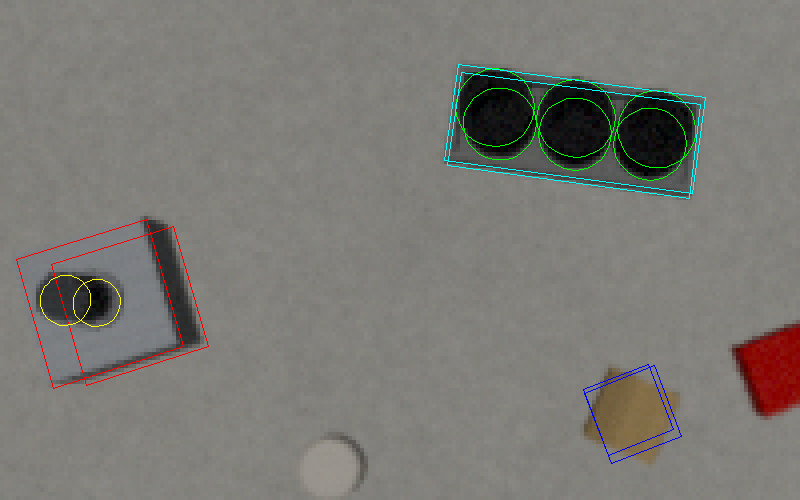

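View pics/ovs.png

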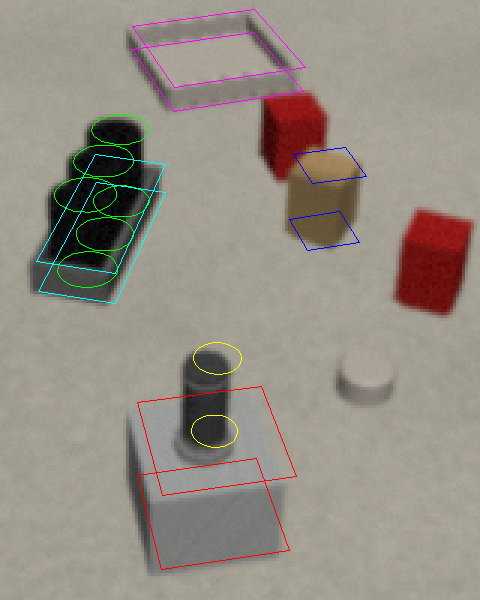

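The top overlay fits to about 1 px. The side overlay is off by a few px, which looks like a small rotation error. I'll solve for object poses and small camera corrections together.

```bash
cat > ba.py <<'E'
from h import *
from scipy.optimize import least_squares
tc=lambda L:(np.array(L,float)+.5)/2.4+[90,70]-.5
sc=lambda L:(np.array(L,float)+.5)/2.728+[110,130]-.5
def pj(c,X,w,t):
    p=P[c];M=(Ro.from_euler("xyz",p["orientation"])*Ro.from_rotvec(w)).as_matrix().T
    return cv2.projectPoints(np.asarray(X,float).reshape(-1,3),cv2.Rodrigues(M)[0],-M@(p["eye"]+t),p["mtx"],p["D"])[0][:,0]
def sq(x,y,a,w,l,z):  # corners order: (+,+),(+,-),(-,-),(-,+)
    c,s=np.cos(a),np.sin(a);b=np.array([[w,l],[w,-l],[-w,-l],[-w,l]])/2@np.array([[c,s],[-s,c]])+[x,y]
    return np.c_[b,np.full(4,z)]
obs=[]
tT=tc([[34,348],[110,324],[131,399],[57,421]]);tTr=tc([[571,302],[679,254],[731,360],[625,411]])
tC=tc([[303,232],[445,250],[437,308],[291,289]]);tB=tc([[393,413],[431,431],[414,468],[376,456]])
def model(p):
    st,tr,ca,bl=p[0:3],p[3:6],p[6:9],p[9:12];g=p[12:14];cap=p[14:16];wt,tt,ws,ts=p[16:19],p[19:22],p[22:25],p[25:28]
    R=[]
    def add(c,X,uv,s=1.): R.append(((pj(c,X,*( (wt,tt) if c=="top" else (ws,ts)))-uv)/s).ravel())
    S_=sq(*st,75,75,60);add("top",S_,tT)
    add("side",S_[[1,0,3,2]][[0,1,2,3]][[1,0,3,2]][[0]]*0+S_[[1]],sc([[376,404]]));add("side",S_[[2,3,0]],sc([[484,389],[517,467],[396,483]]))
    S0=sq(*st,75,75,0);add("side",S0[[3,0]],sc([[512,532],[398,547]]))
    T_=sq(*tr,125,125,25);add("top",T_,tTr);add("side",T_[[1,2,3]],sc([[376,55],[484,41],[526,92]]),1.5)
    C_=sq(*ca,58,148,27);add("top",C_,tC);add("side",C_[[0,3,2]],sc([[289,263],[355,273],[404,181]]));C0=sq(*ca,58,148,0);add("side",C0[[0,3]],sc([[289,292],[354,302]]))
    B_=sq(*bl,42,42,60);add("top",B_,tB);add("side",B_[[1,2]],sc([[541,164],[586,177]]));
    G=[[*g,120]];add("top",G,tc([[68,370]]));add("side",G,sc([[446,360]]))
    K=[[*cap,20]];add("top",K,tc([[222,471]]));add("side",K,sc([[591,358]]))
    R+=[wt/.003,tt/2,ws/.01,ts/3]
    return np.concatenate(R)
p0=np.r_[505,272,.29,536,-276,-1.1+1.5708,603,4,-.15,437,-25,-.43,507,266,409,149,np.zeros(12)]
p0[5]=.41
o=least_squares(model,p0,loss="soft_l1");np.set_printoptions(suppress=True,precision=3)
p=o.x;print("stand",p[:3],"tray",p[3:6],"car",p[6:9],"blk",p[9:12],"gauge",p[12:14],"cap",p[14:16]);print("top",p[16:22],"side",p[22:])
print(model(p)[:-12].reshape(-1,2).round(1).tolist())
np.save("cal.npy",p[16:])
E
python3 ba.py
```

```text
stand [506.496 272.941   0.295] tray [ 538.273 -278.608    0.415] car [604.349   0.994  -0.155] blk [435.984 -26.348  -0.41 ] gauge [507.469 270.107] cap [408.383 148.061]
top [ 0.001  0.001  0.     0.232 -0.346  5.033] side [ 0.002  0.004 -0.006 -0.526  0.795  2.189]
[[-0.5, -0.3], [0.0, -0.6], [0.7, -0.1], [-0.8, 1.2], [-0.6, -2.0], [1.2, -1.8], [0.5, -0.3], [0.2, 0.2], [-0.1, 0.3], [-0.9, 1.2], [-1.0, -0.6], [0.1, -2.1], [1.7, 0.6], [-0.4, 1.6], [-0.7, -0.3], [-0.1, -0.5], [0.9, -0.1], [-0.9, -0.5], [1.3, 0.5], [1.5, 0.2], [0.5, -0.4], [-1.2, 0.9], [0.6, 1.6], [0.0, -0.8], [-0.7, 0.2], [1.0, 1.0], [-0.8, -0.2], [0.6, -0.6], [0.7, 1.4], [-0.8, -0.7], [0.0, -0.2], [0.5, -0.1], [-1.0, 0.0], [0.0, -1.7], [0.5, 0.6], [-0.6, 0.7]]
```

>>> servo_tool([
  {"x":30,"y":-33,"z":-3,"rz":-0.14,"gripper":1},
  {"x":60,"y":-66,"z":-6,"rz":-0.28},
  {"x":90,"y":-99,"z":-9,"rz":-0.42},
  {"x":120,"y":-132,"z":-12,"rz":-0.56},
  {"x":150,"y":-165,"z":-15,"rz":-0.7},
  {"x":180,"y":-198,"z":-20,"rz":-0.84},
  {"x":210,"y":-230,"z":-25,"rz":-0.98},
  {"x":240,"y":-260,"z":-30,"rz":-1.11},
  {"x":265,"y":-290,"z":-35,"rz":-1.24},
  {"x":290,"y":-315,"z":-41,"rz":-1.371},
], newtons=60)

```text
invalid input
```

>>> servo_tool([
  {"x":60,"y":-66,"z":-6,"rx":0,"ry":0,"rz":-0.28,"gripper":1},
  {"x":90,"y":-99,"z":-9,"rx":0,"ry":0,"rz":-0.42,"gripper":1},
  {"x":120,"y":-132,"z":-12,"rx":0,"ry":0,"rz":-0.56,"gripper":1},
  {"x":150,"y":-165,"z":-15,"rx":0,"ry":0,"rz":-0.7,"gripper":1},
  {"x":180,"y":-198,"z":-20,"rx":0,"ry":0,"rz":-0.84,"gripper":1},
  {"x":210,"y":-230,"z":-25,"rx":0,"ry":0,"rz":-0.98,"gripper":1},
  {"x":240,"y":-260,"z":-30,"rx":0,"ry":0,"rz":-1.11,"gripper":1},
  {"x":265,"y":-290,"z":-35,"rx":0,"ry":0,"rz":-1.24,"gripper":1},
  {"x":290,"y":-315,"z":-41,"rx":0,"ry":0,"rz":-1.371,"gripper":1},
], newtons=60)

```text
clock: 1.8
eef_pos: [508.6, 268.9, 190.3]
tcp_rot: [3.141, -0.0, 1.429]
contact_force: [0.4, 1.3, 0.3]
opening: 0.997
grasp_force: 0.0
```

>>> servo_tool([
  {"x":0,"y":0,"z":-45,"rx":0,"ry":0,"rz":0,"gripper":1},
  {"x":0,"y":0,"z":-85,"rx":0,"ry":0,"rz":0,"gripper":1},
  {"x":0,"y":0,"z":-116,"rx":0,"ry":0,"rz":0,"gripper":1},
  {"x":0,"y":0,"z":-116,"rx":0,"ry":0,"rz":0,"gripper":1},
])

```text
clock: 2.2
eef_pos: [504.5, 269.4, 70.5]
tcp_rot: [-3.136, 0.004, 1.436]
contact_force: [-0.6, 0.1, 0.1]
opening: 1.001
grasp_force: 0.0
```

```bash
python3 - <<'E'
from h import *
f=r.grab_frame("side");t=r.grab_frame("top")
a=cv2.resize(f[190:350,200:340],None,fx=3.7,fy=3.7,interpolation=cv2.INTER_CUBIC)
cv2.imwrite("pics/g1.png",a)
s=r.sense();print(s["eef_pos"],s["contact_force"])
E
```

```text
[507.20319017 271.14288753  74.61012651] [0.34605346 0.41150736 0.26339845]
```

View pics/g1.png

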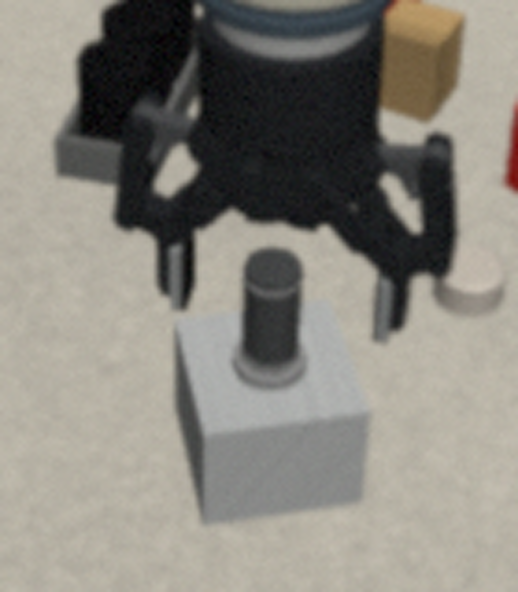

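The gauge sits about 5 mm further along +x and roughly 6 mm along +y from the finger midpoint. I shift by that, then close.

>>> servo_tool([
  {"x":4,"y":6,"z":0,"rx":0,"ry":0,"rz":0,"gripper":1},
  {"x":4,"y":6,"z":0,"rx":0,"ry":0,"rz":0,"gripper":0.2},
  {"x":4,"y":6,"z":0,"rx":0,"ry":0,"rz":0,"gripper":-0.3},
  {"x":4,"y":6,"z":0,"rx":0,"ry":0,"rz":0,"gripper":-0.6},
  {"x":4,"y":6,"z":0,"rx":0,"ry":0,"rz":0,"gripper":-0.6},
  {"x":4,"y":6,"z":0,"rx":0,"ry":0,"rz":0,"gripper":-0.6},
], newtons=30)

```text
clock: 2.9
eef_pos: [511.1, 277.1, 74.7]
tcp_rot: [-3.142, -0.0, 1.437]
contact_force: [-1.7, -0.1, 5.2]
opening: 0.297
grasp_force: 29.2
```

```bash
python3 - <<'E'
from h import *
f=r.grab_frame("side")
a=cv2.resize(f[190:350,200:340],None,fx=3.7,fy=3.7,interpolation=cv2.INTER_CUBIC)
cv2.imwrite("pics/g2.png",a)
cv2.imwrite("pics/side_g2.png",f);cv2.imwrite("pics/top_g2.png",r.grab_frame("top"))
s=r.sense();print(s["eef_pos"],s["contact_force"],s["opening"],s["grasp_force"])
E
```

```text
[511.07489927 277.08178454  74.70690378] [-0.51783935  0.28216962  4.41536792] 0.2970091207610805 29.275290369987488
```

View pics/g2.png

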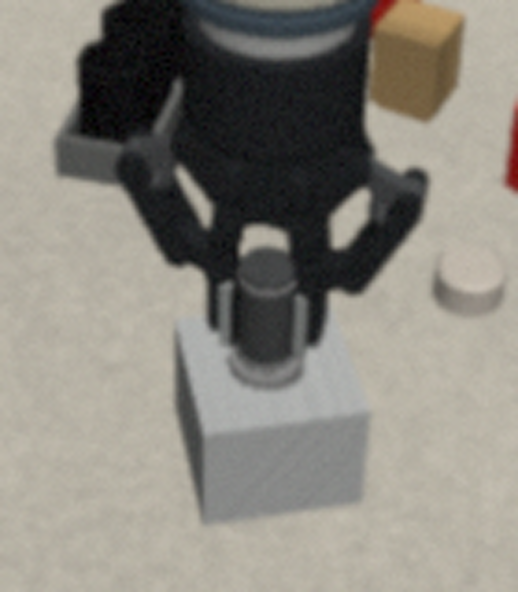

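>>> servo_tool([
  {"x":0,"y":0,"z":0,"rx":0,"ry":0,"rz":0,"gripper":0.2},
  {"x":0,"y":0,"z":0,"rx":0,"ry":0,"rz":0,"gripper":0.2},
  {"x":0,"y":0,"z":0,"rx":0,"ry":0,"rz":0.14,"gripper":0.2},
  {"x":0,"y":0,"z":0,"rx":0,"ry":0,"rz":0.28,"gripper":0.2},
  {"x":0,"y":0,"z":0,"rx":0,"ry":0,"rz":0.42,"gripper":0.2},
  {"x":0,"y":0,"z":0,"rx":0,"ry":0,"rz":0.56,"gripper":0.2},
  {"x":0,"y":0,"z":0,"rx":0,"ry":0,"rz":0.7,"gripper":0.2},
  {"x":0,"y":0,"z":0,"rx":0,"ry":0,"rz":0.84,"gripper":0.2},
  {"x":0,"y":0,"z":0,"rx":0,"ry":0,"rz":0.98,"gripper":0.2},
  {"x":0,"y":0,"z":0,"rx":0,"ry":0,"rz":1.12,"gripper":0.2},
])

```text
clock: 4.0
eef_pos: [511.1, 277.0, 74.1]
tcp_rot: [-3.141, -0.0, 2.563]
contact_force: [0.9, 0.2, -0.8]
opening: 0.603
grasp_force: 0.0
```

>>> servo_tool([
  {"x":0,"y":0,"z":0,"rx":0,"ry":0,"rz":0.14,"gripper":0.2},
  {"x":0,"y":0,"z":0,"rx":0,"ry":0,"rz":0.28,"gripper":0.2},
  {"x":0,"y":0,"z":0,"rx":0,"ry":0,"rz":0.42,"gripper":0.2},
  {"x":0,"y":0,"z":0,"rx":0,"ry":0,"rz":0.45,"gripper":-0.4},
  {"x":0,"y":0,"z":0,"rx":0,"ry":0,"rz":0.45,"gripper":-0.7},
  {"x":0,"y":0,"z":0,"rx":0,"ry":0,"rz":0.45,"gripper":-0.7},
  {"x":0,"y":0,"z":0,"rx":0,"ry":0,"rz":0.45,"gripper":-0.7},
  {"x":0,"y":0,"z":0,"rx":0,"ry":0,"rz":0.45,"gripper":-0.7},
], newtons=50)

```text
clock: 4.8
eef_pos: [511.1, 277.0, 74.3]
tcp_rot: [-3.141, -0.0, 3.006]
contact_force: [0.5, -0.5, 1.8]
opening: 0.295
grasp_force: 49.0
```

```bash
python3 - <<'E'
from h import *
f=r.grab_frame("side");cv2.imwrite("pics/side_g3.png",f)
s=r.sense();print(s["eef_pos"],s["tcp_rot"],s["contact_force"],s["opening"],s["grasp_force"],s["qpos"])
E
```

```text
[511.10123116 277.011443    74.29942568] [-3.14150600e+00 -3.63004148e-05  3.00585011e+00] [-0.55048226 -0.58692635  1.87101628] 0.29163122305681827 49.04993712902069 [ 4.94120673e-01  4.78300509e-01  1.84751279e+00 -6.67898575e-05
  8.15859736e-01 -9.40887347e-01]
```

>>> servo_tool([
  {"x":0,"y":0,"z":40,"rx":0,"ry":0,"rz":0,"gripper":-0.7},
  {"x":0,"y":0,"z":76,"rx":0,"ry":0,"rz":0,"gripper":-0.7},
  {"x":17,"y":-38,"z":82,"rx":0,"ry":0,"rz":0,"gripper":-0.7},
  {"x":35,"y":-80,"z":82,"rx":0,"ry":0,"rz":0,"gripper":-0.7},
  {"x":53,"y":-122,"z":82,"rx":0,"ry":0,"rz":0,"gripper":-0.7},
  {"x":71,"y":-164,"z":82,"rx":0,"ry":0,"rz":0,"gripper":-0.7},
  {"x":87,"y":-200,"z":82,"rx":0,"ry":0,"rz":0,"gripper":-0.7},
  {"x":100,"y":-229,"z":80,"rx":0,"ry":0,"rz":0,"gripper":-0.7},
  {"x":100,"y":-229,"z":80,"rx":0,"ry":0,"rz":0,"gripper":-0.7},
  {"x":100,"y":-229,"z":80,"rx":0,"ry":0,"rz":0,"gripper":-0.7},
])

```text
clock: 5.85
eef_pos: [610.7, 47.6, 153.6]
tcp_rot: [3.141, -0.001, 3.005]
contact_force: [-0.4, 0.5, -2.4]
opening: 0.293
grasp_force: 50.2
```

```bash
python3 - <<'E'
from ov import *
f=r.grab_frame("side");cv2.imwrite("pics/side_h1.png",f);t=r.grab_frame("top");cv2.imwrite("pics/top_h1.png",t)
s=r.sense();print(s["eef_pos"],s["tcp_rot"],s["contact_force"],s["grasp_force"])
x,y,z=s["eef_pos"];zt=z-64.3
parts=[(cyl(x,y,20,zt+4,zt+50),(0,255,0)),(cyl(x,y,34,zt+50,zt+56),(0,255,255)),(cyl(x,y,26,zt+56,zt+110),(255,255,0))]
parts+=[(cyl(611,46.5,44,27,71),(0,0,255))]
overlay("side",f,parts,(200,120,100,120),5,"pics/h1.png")
E
```

```text
[610.43166448  48.83604208 153.91706013] [ 3.14145141e+00 -1.06282998e-03  3.00687838e+00] [-0.13151374  0.11374398 -2.08497785] 50.20377516746521
```

View pics/h1.png

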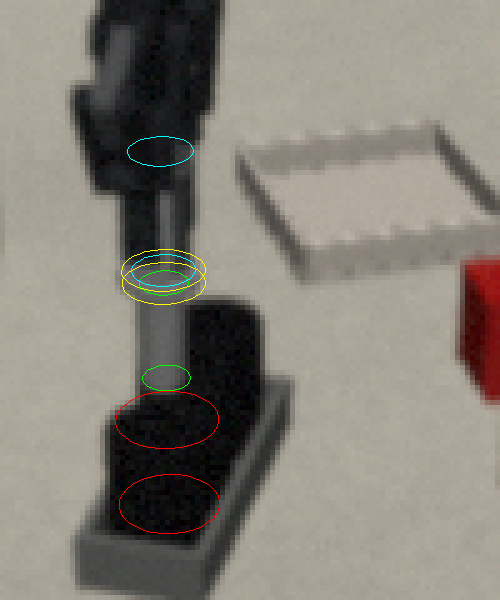

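```bash
cat > m2.py <<'E'
from h import *
import h
def fitpx(c,parts,gray_lo,gray_hi,f,boxr,ign=None):
    pass
# edges-based score: mean gradient across projected silhouette contour
def soft(f): return cv2.GaussianBlur(f.max(2).astype(np.float32),(0,0),.6)
f=cv2.imread("pics/side_h1.png");v=soft(f)
for row in (190,194): print(row,v[row,222:246].astype(int))
print("col232",v[170:206,232].astype(int))
v0=soft(cv2.imread("pics/side0.png"));
for row in (200,205,210,215,220): print(row,v0[row,215:262].astype(int))
for col in(225,229,233,238,243,247): print(col,v0[172:208,col].astype(int))
E
python3 m2.py
```

```text
190 [172 171 170 168 153 122  95  88  93  98 100  98  92  83  68  41  18  17
  17  16  17  16  15  15]
194 [170 171 172 170 153 111  87  87  93  97  98  97  93  82  66  39  21  17
  16  13  14  18  16  15]
col232 [ 76  76  81  90  96  97 100 109 107  99  95  96  98  98  98 100 100  99
 100  99 100 100  99  98  98  97  97  89  64  35  21  17  12  10  16  17]
200 [167 166 164 163 165 165 165 161 154 145 130 106  69  34  19  13  14  16
  15  14  11  14  16  18  16  14  10  12  14  12   9  13  14   9  10  12
  23  46  72  83  77  68  82 124 153 161 163]
205 [164 166 167 166 159 131  84  39  17  12  12  14  13  13  16  13  13  17
  15  14  15  12  15  16  14  15  15  11  10   9  11  10   9   7  14  34
  63  76  68  55  51  63  97 137 157 162 164]
210 [164 165 166 164 153 121  70  28  16  12  16  17  15  16  18  19  18  10
  13  18  18  14  12  11  11  11   7   4  10   6   9  18  27  50  73  77
  63  50  51  69 106 143 160 162 163 164 164]
215 [167 167 165 164 160 137  85  32  15   9  12  12  14  15  13   9  12  16
  14  14  14  13  12  10  10  14  10  11  13  18  37  64  80  75  59  49
  
[... 445 characters left out ...]
63 164 162 162 162 158
 141 104  63  35  25  22  22  17  17  20  19  19  19  16  11  16  15  16]
233 [164 165 164 164 164 164 164 164 161 153 142 126 110 104 103 102  96  77
  47  24  17  16  12  12  13  16  19  17  15  12  14  13  13  15  15  14]
238 [160 161 161 161 161 160 151 124  80  40  22  14  15  17  17  17  14  15
  15  15  14  11  13  15  15  17  18  19  18  14  16  15  17  16  17  19]
243 [161 162 164 164 163 161 144 102  52  23  17  17  15  16  18  17  13  13
  14  15  16  19  20  20  19  13  12  12  14  14   9   5   9  10  12  10]
247 [162 162 161 162 162 161 152 125  79  40  18  12  15  16  16  17  15  17
  18  15  12  10  11  14  13  12  15  13  14  11   8  13   9   9  10  14]
```

```bash
cat > m3.py <<'E'
from h import *
from scipy.optimize import least_squares
np.set_printoptions(suppress=True,precision=2)
x,y,z=610.43,48.84,153.92;zt=z-64.3
# gauge offset
b=proj("side",np.vstack([cyl(x,y,20,zt+4,zt+50)]));row=190
h=cv2.convexHull(b.astype(np.float32))
def edge(h,row):
    us=np.arange(200,270,.05);i=[u for u in us if cv2.pointPolygonTest(h,(float(u),row),False)>0];return i[0],i[-1]
print("plug edges model",edge(h,190.),"meas 226.8 236.65")
for rr,zz in((10,zt+4),(8,zt),(7,zt)): print(rr,proj("side",cyl(x,y,2*rr,zz,zz))[:,1].max())
def resid(p,pts,du,dv):
    d=np.array([-np.sin(p[2]),np.cos(p[2])])*p[3]
    H=[cv2.convexHull(proj("side",cyl(p[0]+k*d[0],p[1]+k*d[1],44,5,71)).astype(np.float32)) for k in(-1,0,1)]
    return [max(cv2.pointPolygonTest(hh,(float(u-du),float(v-dv)),True) for hh in H) for u,v in pts]+[(p[2]+.155)/.02,(p[3]-46)/.5]
pts=[(220.9,205),(220.6,210),(220.9,215),(225,201.0),(229,191.3),(238,179.8),(243,179.25),(247,179.8)]
for du,dv in((0,0),(-1,0),(-1,1)):
    o=least_squares(lambda p:resid(p,pts,du,dv),[606,3,-.155,46],diff_step=1e-4);print(du,dv,o.x,np.array(o.fun))
E
python3 m3.py
```

```text
plug edges model (np.float64(227.85000000000633), np.float64(237.45000000000852)) meas 226.8 236.65
10 197.6830956120548
8 198.7739351013373
7 198.5129545893048
0 0 [607.03  10.42  -0.15  45.97] [ 0.22 -0.    0.06 -0.23 -0.21 -0.04  0.14  0.25  0.07 -0.07]
-1 0 [604.9   10.21  -0.15  45.97] [ 0.21 -0.01  0.06 -0.23 -0.2  -0.02  0.14  0.23  0.06 -0.07]
-1 1 [605.54   5.93  -0.15  45.98] [ 0.24 -0.05  0.02 -0.14 -0.17 -0.06  0.09  0.16  0.07 -0.04]
```

>>> servo_tool([
  {"x":1.5,"y":7,"z":-5,"rx":0,"ry":0,"rz":0,"gripper":-0.7},
  {"x":1.5,"y":7,"z":-12,"rx":0,"ry":0,"rz":0,"gripper":-0.7},
  {"x":1.5,"y":7,"z":-17,"rx":0,"ry":0,"rz":0,"gripper":-0.7},
  {"x":1.5,"y":7,"z":-20,"rx":0,"ry":0,"rz":0,"gripper":-0.7},
  {"x":1.5,"y":7,"z":-23,"rx":0,"ry":0,"rz":0,"gripper":-0.7},
  {"x":1.5,"y":7,"z":-23,"rx":0,"ry":0,"rz":0,"gripper":-0.7},
])

```text
clock: 6.55
eef_pos: [612.4, 55.0, 130.8]
tcp_rot: [-3.141, -0.001, 3.007]
contact_force: [0.1, -1.5, -2.3]
opening: 0.289
grasp_force: 50.2
```

>>> servo_tool([
  {"x":0,"y":0,"z":-6,"rx":0,"ry":0,"rz":0,"gripper":-0.7},
  {"x":0,"y":0,"z":-12,"rx":0,"ry":0,"rz":0,"gripper":-0.7},
  {"x":0,"y":0,"z":-18,"rx":0,"ry":0,"rz":0,"gripper":-0.7},
  {"x":0,"y":0,"z":-24,"rx":0,"ry":0,"rz":0,"gripper":-0.7},
  {"x":0,"y":0,"z":-24,"rx":0,"ry":0,"rz":0,"gripper":-0.7},
])

```text
clock: 7.05
eef_pos: [612.0, 55.0, 106.1]
tcp_rot: [-3.141, -0.002, 3.007]
contact_force: [0.5, -0.9, -2.4]
opening: 0.292
grasp_force: 50.2
```

>>> servo_tool([
  {"x":0,"y":0,"z":-3,"rx":0,"ry":0,"rz":0,"gripper":-0.7},
  {"x":0,"y":0,"z":-5,"rx":0,"ry":0,"rz":0,"gripper":-0.7},
  {"x":0,"y":0,"z":-6,"rx":0,"ry":0,"rz":0,"gripper":-0.7},
  {"x":0,"y":0,"z":-7,"rx":0,"ry":0,"rz":0,"gripper":-0.7},
  {"x":0,"y":0,"z":-7,"rx":0,"ry":0,"rz":0,"gripper":-0.7},
])

```text
clock: 7.55
eef_pos: [612.6, 55.1, 100.3]
tcp_rot: [-3.142, 0.0, 3.007]
contact_force: [1.2, -0.5, -2.2]
opening: 0.294
grasp_force: 50.2
```

>>> servo_tool([
  {"x":0,"y":0,"z":-2,"rx":0,"ry":0,"rz":0,"gripper":-0.7},
  {"x":0,"y":0,"z":-4,"rx":0,"ry":0,"rz":0,"gripper":-0.7},
  {"x":0,"y":0,"z":-6,"rx":0,"ry":0,"rz":0,"gripper":-0.7},
  {"x":0,"y":0,"z":-6,"rx":0,"ry":0,"rz":0,"gripper":-0.7},
])

```text
clock: 7.95
eef_pos: [612.4, 55.1, 93.9]
tcp_rot: [-3.142, -0.0, 3.007]
contact_force: [0.9, -1.1, -2.8]
opening: 0.288
grasp_force: 50.2
```

>>> servo_tool([
  {"x":0,"y":0,"z":25,"rx":0,"ry":0,"rz":0,"gripper":-0.7},
  {"x":0,"y":0,"z":52,"rx":0,"ry":0,"rz":0,"gripper":-0.7},
  {"x":-3.5,"y":-22,"z":56,"rx":0,"ry":0,"rz":0,"gripper":-0.7},
  {"x":-7,"y":-45,"z":56,"rx":0,"ry":0,"rz":0,"gripper":-0.7},
  {"x":-7,"y":-45,"z":46,"rx":0,"ry":0,"rz":0,"gripper":-0.7},
  {"x":-7,"y":-45,"z":40,"rx":0,"ry":0,"rz":0,"gripper":-0.7},
  {"x":-7,"y":-45,"z":37,"rx":0,"ry":0,"rz":0,"gripper":-0.7},
  {"x":-7,"y":-45,"z":37,"rx":0,"ry":0,"rz":0,"gripper":-0.7},
])

```text
clock: 8.75
eef_pos: [605.2, 10.7, 130.3]
tcp_rot: [-3.142, -0.002, 3.007]
contact_force: [0.2, -0.8, -2.8]
opening: 0.292
grasp_force: 50.2
```

In the middle bore too (5 mm below the rim, no push). Continue gently.

>>> servo_tool([
  {"x":0,"y":0,"z":-7,"rx":0,"ry":0,"rz":0,"gripper":-0.7},
  {"x":0,"y":0,"z":-14,"rx":0,"ry":0,"rz":0,"gripper":-0.7},
  {"x":0,"y":0,"z":-20,"rx":0,"ry":0,"rz":0,"gripper":-0.7},
  {"x":0,"y":0,"z":-25,"rx":0,"ry":0,"rz":0,"gripper":-0.7},
  {"x":0,"y":0,"z":-28,"rx":0,"ry":0,"rz":0,"gripper":-0.7},
  {"x":0,"y":0,"z":-30,"rx":0,"ry":0,"rz":0,"gripper":-0.7},
  {"x":0,"y":0,"z":-30,"rx":0,"ry":0,"rz":0,"gripper":-0.7},
])

```text
clock: 9.45
eef_pos: [605.5, 10.0, 101.0]
tcp_rot: [-3.142, -0.0, 3.007]
contact_force: [-0.5, 0.1, -2.4]
opening: 0.29
grasp_force: 50.2
```

>>> servo_tool([
  {"x":0,"y":0,"z":-1.5,"rx":0,"ry":0,"rz":0,"gripper":-0.7},
  {"x":0,"y":0,"z":-3,"rx":0,"ry":0,"rz":0,"gripper":-0.7},
  {"x":0,"y":0,"z":-3,"rx":0,"ry":0,"rz":0,"gripper":-0.7},
])

```text
clock: 9.75
eef_pos: [605.6, 10.1, 98.2]
tcp_rot: [3.142, 0.0, 3.007]
contact_force: [0.5, 0.0, -3.3]
opening: 0.289
grasp_force: 50.2
```

>>> servo_tool([
  {"x":0,"y":0,"z":-2,"rx":0,"ry":0,"rz":0,"gripper":-0.7},
  {"x":0,"y":0,"z":-4,"rx":0,"ry":0,"rz":0,"gripper":-0.7},
  {"x":0,"y":0,"z":-4,"rx":0,"ry":0,"rz":0,"gripper":-0.7},
])

```text
clock: 10.05
eef_pos: [605.5, 10.1, 93.9]
tcp_rot: [-3.142, -0.0, 3.007]
contact_force: [-0.4, -0.2, -2.5]
opening: 0.292
grasp_force: 50.2
```

>>> servo_tool([
  {"x":0,"y":0,"z":25,"rx":0,"ry":0,"rz":0,"gripper":-0.7},
  {"x":0,"y":0,"z":52,"rx":0,"ry":0,"rz":0,"gripper":-0.7},
  {"x":-3.5,"y":-22,"z":56,"rx":0,"ry":0,"rz":0,"gripper":-0.7},
  {"x":-7,"y":-45,"z":56,"rx":0,"ry":0,"rz":0,"gripper":-0.7},
  {"x":-7,"y":-45,"z":46,"rx":0,"ry":0,"rz":0,"gripper":-0.7},
  {"x":-7,"y":-45,"z":40,"rx":0,"ry":0,"rz":0,"gripper":-0.7},
  {"x":-7,"y":-45,"z":37,"rx":0,"ry":0,"rz":0,"gripper":-0.7},
  {"x":-7,"y":-45,"z":37,"rx":0,"ry":0,"rz":0,"gripper":-0.7},
])

```text
clock: 10.85
eef_pos: [598.2, -34.3, 130.3]
tcp_rot: [-3.142, -0.002, 3.007]
contact_force: [0.9, 0.0, -2.5]
opening: 0.289
grasp_force: 50.2
```

>>> servo_tool([
  {"x":0,"y":0,"z":-7,"rx":0,"ry":0,"rz":0,"gripper":-0.7},
  {"x":0,"y":0,"z":-13,"rx":0,"ry":0,"rz":0,"gripper":-0.7},
  {"x":0,"y":0,"z":-19,"rx":0,"ry":0,"rz":0,"gripper":-0.7},
  {"x":0,"y":0,"z":-24,"rx":0,"ry":0,"rz":0,"gripper":-0.7},
  {"x":0,"y":0,"z":-27,"rx":0,"ry":0,"rz":0,"gripper":-0.7},
  {"x":0,"y":0,"z":-29,"rx":0,"ry":0,"rz":0,"gripper":-0.7},
  {"x":0,"y":0,"z":-29,"rx":0,"ry":0,"rz":0,"gripper":-0.7},
])

```text
clock: 11.55
eef_pos: [598.5, -35.0, 102.0]
tcp_rot: [-3.142, -0.0, 3.007]
contact_force: [0.3, -0.6, -3.2]
opening: 0.291
grasp_force: 50.2
```

>>> servo_tool([
  {"x":0,"y":0,"z":-1,"rx":0,"ry":0,"rz":0,"gripper":-0.7},
  {"x":0,"y":0,"z":-2,"rx":0,"ry":0,"rz":0,"gripper":-0.7},
  {"x":0,"y":0,"z":-2,"rx":0,"ry":0,"rz":0,"gripper":-0.7},
])

```text
clock: 11.85
eef_pos: [599.0, -34.9, 100.7]
tcp_rot: [3.142, 0.001, 3.007]
contact_force: [-1.1, -0.2, 1.2]
opening: 0.292
grasp_force: 50.3
```

>>> servo_tool([
  {"x":0,"y":0,"z":-1,"rx":0,"ry":0,"rz":0,"gripper":-0.7},
  {"x":0,"y":0,"z":-1,"rx":0,"ry":0,"rz":0,"gripper":-0.7},
  {"x":0,"y":0,"z":-1,"rx":0,"ry":0,"rz":0,"gripper":-0.7},
])

```text
clock: 12.15
eef_pos: [599.1, -35.2, 99.6]
tcp_rot: [-3.141, 0.001, 3.007]
contact_force: [0.4, -2.3, 2.8]
opening: 0.294
grasp_force: 50.5
```

>>> servo_tool([
  {"x":0,"y":0,"z":-0.7,"rx":0,"ry":0,"rz":0,"gripper":-0.7},
  {"x":0,"y":0,"z":-1.3,"rx":0,"ry":0,"rz":0,"gripper":-0.7},
  {"x":0,"y":0,"z":-1.3,"rx":0,"ry":0,"rz":0,"gripper":-0.7},
])

```text
clock: 12.45
eef_pos: [599.5, -35.5, 99.0]
tcp_rot: [-3.141, 0.002, 3.007]
contact_force: [0.1, -4.5, 9.9]
opening: 0.292
grasp_force: 51.3
```

>>> servo_tool([
  {"x":-0.5,"y":0.5,"z":30,"rx":0,"ry":0,"rz":0,"gripper":-0.7},
  {"x":-0.5,"y":0.5,"z":62,"rx":0,"ry":0,"rz":0,"gripper":-0.7},
  {"x":-10,"y":35,"z":62,"rx":0,"ry":0,"rz":0,"gripper":-0.7},
  {"x":-22,"y":78,"z":62,"rx":0,"ry":0,"rz":0,"gripper":-0.7},
  {"x":-34,"y":122,"z":62,"rx":0,"ry":0,"rz":0,"gripper":-0.7},
  {"x":-46,"y":166,"z":62,"rx":0,"ry":0,"rz":0,"gripper":-0.7},
  {"x":-58,"y":210,"z":62,"rx":0,"ry":0,"rz":0,"gripper":-0.7},
  {"x":-70,"y":252,"z":62,"rx":0,"ry":0,"rz":0,"gripper":-0.7},
  {"x":-81,"y":288,"z":55,"rx":0,"ry":0,"rz":0,"gripper":-0.7},
  {"x":-87.5,"y":312,"z":47,"rx":0,"ry":0,"rz":0,"gripper":-0.7},
])

```text
clock: 13.45
eef_pos: [509.6, 279.6, 144.5]
tcp_rot: [3.141, -0.001, 3.008]
contact_force: [0.1, -0.5, -2.2]
opening: 0.293
grasp_force: 50.1
```

```bash
python3 - <<'E'
from rig import r
r.grab_frame("side")
r.grab_frame("side")
s=r.sense();print(s["eef_pos"],s["tcp_rot"],s["contact_force"])
E
```

```text
[508.93638995 279.59937144 143.40993531] [-3.14108696e+00 -2.75664881e-03  3.00963146e+00] [ 0.61932109  0.1218207  -2.85838008]
```

>>> servo_tool([
  {"x":2,"y":-2.5,"z":-5,"rx":0,"ry":0,"rz":0,"gripper":-0.7},
  {"x":2,"y":-2.5,"z":-12,"rx":0,"ry":0,"rz":0,"gripper":-0.7},
  {"x":2,"y":-2.5,"z":-20,"rx":0,"ry":0,"rz":0,"gripper":-0.7},
  {"x":2,"y":-2.5,"z":-30,"rx":0,"ry":0,"rz":0,"gripper":-0.7},
  {"x":2,"y":-2.5,"z":-42,"rx":0,"ry":0,"rz":0,"gripper":-0.7},
  {"x":2,"y":-2.5,"z":-54,"rx":0,"ry":0,"rz":0,"gripper":-0.7},
  {"x":2,"y":-2.5,"z":-62,"rx":0,"ry":0,"rz":0,"gripper":-0.7},
  {"x":2,"y":-2.5,"z":-66,"rx":0,"ry":0,"rz":0,"gripper":-0.7},
  {"x":2,"y":-2.5,"z":-66,"rx":0,"ry":0,"rz":0,"gripper":-0.7},
])

```text
clock: 14.45
eef_pos: [512.5, 274.3, 77.9]
tcp_rot: [-3.141, -0.001, 3.007]
contact_force: [-3.9, 2.8, -4.3]
opening: 0.292
grasp_force: 50.3
```

>>> servo_tool([
  {"x":-1.5,"y":2.5,"z":-1,"rx":0,"ry":0,"rz":0,"gripper":-0.7},
  {"x":-1.5,"y":2.5,"z":-2.5,"rx":0,"ry":0,"rz":0,"gripper":-0.7},
  {"x":-1.5,"y":2.5,"z":-3,"rx":0,"ry":0,"rz":0,"gripper":-0.7},
  {"x":-1.5,"y":2.5,"z":-3,"rx":0,"ry":0,"rz":0,"gripper":-0.7},
])

```text
clock: 14.85
eef_pos: [512.0, 277.1, 76.2]
tcp_rot: [3.141, 0.001, 3.007]
contact_force: [0.6, -0.8, -1.8]
opening: 0.291
grasp_force: 50.3
```

>>> servo_tool([
  {"x":0,"y":0,"z":-0.7,"rx":0,"ry":0,"rz":0,"gripper":-0.7},
  {"x":0,"y":0,"z":-1.2,"rx":0,"ry":0,"rz":0,"gripper":-0.7},
  {"x":0,"y":0,"z":-1.2,"rx":0,"ry":0,"rz":0,"gripper":-0.7},
])

```text
clock: 15.15
eef_pos: [511.7, 277.0, 74.8]
tcp_rot: [-3.142, 0.0, 3.007]
contact_force: [-0.9, -0.4, -2.8]
opening: 0.293
grasp_force: 50.3
```

>>> servo_tool([
  {"x":0,"y":0,"z":-0.7,"rx":0,"ry":0,"rz":0,"gripper":-0.7},
  {"x":0,"y":0,"z":-1.2,"rx":0,"ry":0,"rz":0,"gripper":-0.7},
  {"x":0,"y":0,"z":-1.2,"rx":0,"ry":0,"rz":0,"gripper":-0.7},
])

```text
clock: 15.45
eef_pos: [511.8, 277.1, 74.3]
tcp_rot: [3.141, 0.0, 3.007]
contact_force: [-2.7, -1.2, 5.2]
opening: 0.287
grasp_force: 51.2
```

>>> servo_tool([
  {"x":0,"y":0,"z":0,"rx":0,"ry":0,"rz":0,"gripper":0.5},
  {"x":0,"y":0,"z":0,"rx":0,"ry":0,"rz":0,"gripper":1},
  {"x":0,"y":0,"z":0,"rx":0,"ry":0,"rz":0,"gripper":1},
  {"x":0,"y":0,"z":20,"rx":0,"ry":0,"rz":0,"gripper":1},
  {"x":0,"y":0,"z":66,"rx":0,"ry":0,"rz":0,"gripper":1},
  {"x":5,"y":-25,"z":80,"rx":0,"ry":0,"rz":-0.14,"gripper":1},
  {"x":17,"y":-62,"z":80,"rx":0,"ry":0,"rz":-0.28,"gripper":1},
  {"x":29,"y":-104,"z":80,"rx":0,"ry":0,"rz":-0.42,"gripper":1},
  {"x":40,"y":-145,"z":80,"rx":0,"ry":0,"rz":-0.56,"gripper":1},
  {"x":51,"y":-185,"z":80,"rx":0,"ry":0,"rz":-0.7,"gripper":1},
])

```text
clock: 16.45
eef_pos: [562.9, 90.5, 153.7]
tcp_rot: [3.141, 0.0, 2.301]
contact_force: [-0.6, 0.6, -0.3]
opening: 0.998
grasp_force: 0.0
```

>>> servo_tool([
  {"x":10,"y":-35,"z":0,"rx":0,"ry":0,"rz":-0.14,"gripper":1},
  {"x":18,"y":-65,"z":0,"rx":0,"ry":0,"rz":-0.28,"gripper":1},
  {"x":25,"y":-90,"z":0,"rx":0,"ry":0,"rz":-0.42,"gripper":1},
  {"x":30,"y":-110,"z":0,"rx":0,"ry":0,"rz":-0.56,"gripper":1},
  {"x":35,"y":-127,"z":0,"rx":0,"ry":0,"rz":-0.7,"gripper":1},
  {"x":35,"y":-127,"z":0,"rx":0,"ry":0,"rz":-0.84,"gripper":1},
  {"x":35,"y":-127,"z":0,"rx":0,"ry":0,"rz":-0.887,"gripper":1},
  {"x":35,"y":-127,"z":0,"rx":0,"ry":0,"rz":-0.887,"gripper":1},
])

```text
clock: 17.25
eef_pos: [597.6, -35.2, 153.5]
tcp_rot: [-3.141, -0.0, 1.419]
contact_force: [0.2, -0.2, -0.7]
opening: 0.998
grasp_force: 0.0
```

```bash
python3 - <<'E'
from h import *
f=r.grab_frame("side");cv2.imwrite("pics/side_s.png",f);r.grab_frame("side")
cv2.imwrite("pics/s.png",cv2.resize(f[110:350,200:380],None,fx=2.5,fy=2.5,interpolation=cv2.INTER_CUBIC))
s=r.sense();print(s["eef_pos"],s["tcp_rot"],s["contact_force"])
E
```

```text
[597.59189091 -34.8938051  153.49683265] [-3.14147669e+00  2.44704358e-06  1.42151407e+00] [0.15062619 0.38836827 0.76713552]
```

View pics/s.png

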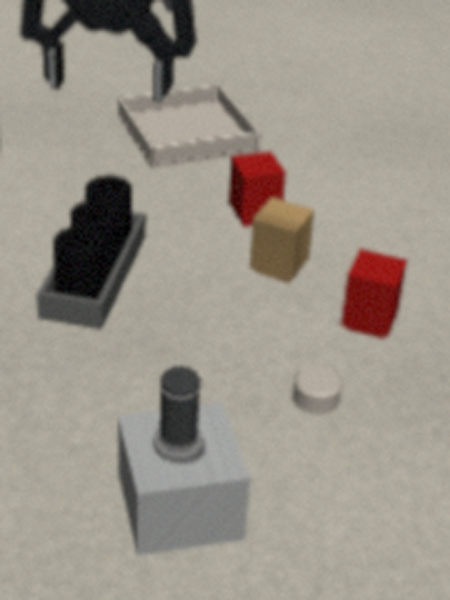

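Gauge stands upright in its stand (crop (180,440)), and the open gripper is over the rear sleeve at crop (108,185). Descend and grip.

>>> servo_tool([
  {"x":1,"y":0,"z":-45,"rx":0,"ry":0,"rz":0,"gripper":1},
  {"x":1,"y":0,"z":-85,"rx":0,"ry":0,"rz":0,"gripper":1},
  {"x":1,"y":0,"z":-110,"rx":0,"ry":0,"rz":0,"gripper":1},
  {"x":1,"y":0,"z":-117,"rx":0,"ry":0,"rz":0,"gripper":1},
  {"x":1,"y":0,"z":-117,"rx":0,"ry":0,"rz":0,"gripper":0.4},
  {"x":1,"y":0,"z":-117,"rx":0,"ry":0,"rz":0,"gripper":0},
  {"x":1,"y":0,"z":-117,"rx":0,"ry":0,"rz":0,"gripper":-0.3},
  {"x":1,"y":0,"z":-117,"rx":0,"ry":0,"rz":0,"gripper":-0.3},
  {"x":1,"y":0,"z":-117,"rx":0,"ry":0,"rz":0,"gripper":-0.3},
], newtons=40)

```text
clock: 18.25
eef_pos: [599.9, -34.9, 38.5]
tcp_rot: [3.139, -0.0, 1.42]
contact_force: [-0.8, 0.4, 6.5]
opening: 0.502
grasp_force: 40.6
```

>>> servo_tool([
  {"x":0,"y":0,"z":8,"rx":0,"ry":0,"rz":0,"gripper":-0.3},
  {"x":0,"y":0,"z":25,"rx":0,"ry":0,"rz":0,"gripper":-0.3},
  {"x":0,"y":0,"z":60,"rx":0,"ry":0,"rz":0,"gripper":-0.3},
  {"x":0,"y":0,"z":85,"rx":0,"ry":0,"rz":0,"gripper":-0.3},
  {"x":-10,"y":-35,"z":85,"rx":0,"ry":0,"rz":0,"gripper":-0.3},
  {"x":-21,"y":-80,"z":85,"rx":0,"ry":0,"rz":0,"gripper":-0.3},
  {"x":-33,"y":-125,"z":80,"rx":0,"ry":0,"rz":0,"gripper":-0.3},
  {"x":-45,"y":-170,"z":70,"rx":0,"ry":0,"rz":0,"gripper":-0.3},
  {"x":-55,"y":-210,"z":60,"rx":0,"ry":0,"rz":0,"gripper":-0.3},
  {"x":-62,"y":-238,"z":45,"rx":0,"ry":0,"rz":0,"gripper":-0.3},
])

```text
clock: 19.25
eef_pos: [536.5, -275.9, 82.9]
tcp_rot: [3.139, 0.001, 1.419]
contact_force: [1.6, -0.1, -1.5]
opening: 0.508
grasp_force: 41.1
```

>>> servo_tool([
  {"x":0,"y":0,"z":-15,"rx":0,"ry":0,"rz":0,"gripper":-0.3},
  {"x":0,"y":0,"z":-30,"rx":0,"ry":0,"rz":0,"gripper":-0.3},
  {"x":0,"y":0,"z":-38,"rx":0,"ry":0,"rz":0,"gripper":-0.3},
  {"x":0,"y":0,"z":-42,"rx":0,"ry":0,"rz":0,"gripper":-0.3},
  {"x":0,"y":0,"z":-42,"rx":0,"ry":0,"rz":0,"gripper":-0.3},
])

```text
clock: 19.75
eef_pos: [536.8, -271.9, 39.2]
tcp_rot: [-3.141, -0.0, 1.421]
contact_force: [-0.6, 0.0, -1.5]
opening: 0.504
grasp_force: 41.1
```

```bash
python3 - <<'E'
from h import *
f=r.grab_frame("side");t=r.grab_frame("top")
a=cv2.resize(f[110:260,200:370],None,fx=2.4,fy=2.4);b=cv2.resize(t[140:290,200:370],None,fx=2.4,fy=2.4)
cv2.imwrite("pics/tr.png",np.hstack([a,b])[:, :800])
s=r.sense();print(s["eef_pos"],s["tcp_rot"],s["contact_force"],s["grasp_force"])
E
```

```text
[ 537.22139665 -272.41066723   40.01588284] [3.14101351e+00 1.57111446e-04 1.42080549e+00] [-0.42308565  0.49236694 -1.43093193] 41.085394481197
```

View pics/tr.png

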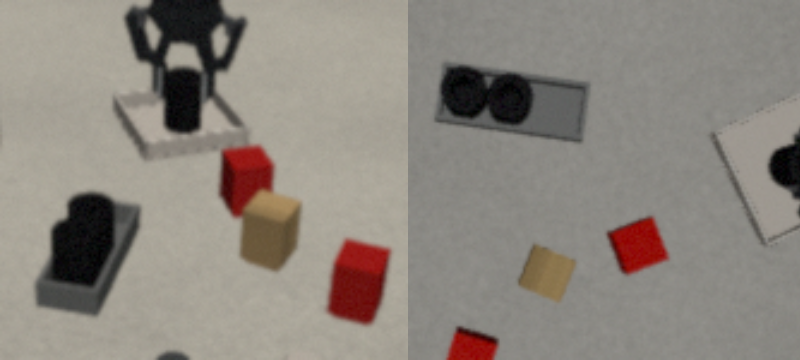

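The sleeve is in the middle of the tray, held just above its floor. The other two sleeves are still in place at crop (465,92) and (510,98). Lower to contact.

>>> servo_tool([
  {"x":0,"y":0,"z":-1,"rx":0,"ry":0,"rz":0,"gripper":-0.3},
  {"x":0,"y":0,"z":-2,"rx":0,"ry":0,"rz":0,"gripper":-0.3},
  {"x":0,"y":0,"z":-2.5,"rx":0,"ry":0,"rz":0,"gripper":-0.3},
  {"x":0,"y":0,"z":-2.5,"rx":0,"ry":0,"rz":0,"gripper":-0.3},
])

```text
clock: 20.25
eef_pos: [536.9, -273.0, 37.6]
tcp_rot: [3.141, 0.0, 1.42]
contact_force: [-0.7, 0.9, 4.0]
opening: 0.505
grasp_force: 41.5
```

```bash
cat > m4.py <<'E'
from h import *
np.set_printoptions(suppress=True,precision=3)
f=cv2.imread("pics/top0.png")
for nm in("top","side"):
    f=cv2.imread(f"pics/{nm}0.png");H=cv2.cvtColor(f,cv2.COLOR_BGR2HSV)
    m=((H[...,1]>60)&(H[...,0]>10)&(H[...,0]<30)).astype(np.uint8)
    l,t,w,h={"top":(238,234,42,40),"side":(293,180,40,50)}[nm]
    mm=np.zeros_like(m);mm[t:t+h,l:l+w]=m[t:t+h,l:l+w]
    n,L,st,ce=cv2.connectedComponentsWithStats(mm);i=1+st[1:,4].argmax();mm=(L==i).astype(float)
    print(nm,st[i],ce[i])
    for y0 in(-.43,1.14):
        b,c=fit(lambda p:[box(p[0],p[1],p[2],42,42,6,60),box(p[0],p[1],p[2],34,34,0,60)],{nm:(mm,(l,t,w,h))},[437,-22,y0],[6,6,.1]);print(b,c)
s=r.sense();print(s["eef_pos"],s["contact_force"])
E
python3 m4.py
```

```text
top [246 242  24  24 363] [257.435 253.402]
[436.164 -24.885  -0.424] 20.701960784313723
[436.256 -24.828   1.147] 20.701960784313727
side [300 189  26  34 655] [311.96  205.261]
[440.097 -23.536  -0.395] 29.53333333333333
[440.119 -23.635   1.18 ] 29.207843137254905
[ 536.864 -272.956   37.568] [-0.731  0.874  3.984]
```

Block at about (438,-21), yaw -0.415. I release the sleeve, rise, and travel over the block, turning so I can centre it across both of its axes.

>>> servo_tool([
  {"x":0,"y":0,"z":0,"rx":0,"ry":0,"rz":0,"gripper":0.2},
  {"x":0,"y":0,"z":0,"rx":0,"ry":0,"rz":0,"gripper":0.6},
  {"x":0,"y":0,"z":0,"rx":0,"ry":0,"rz":0,"gripper":0.6},
  {"x":0,"y":0,"z":15,"rx":0,"ry":0,"rz":0,"gripper":0.6},
  {"x":0,"y":0,"z":55,"rx":0,"ry":0,"rz":0,"gripper":0.6},
  {"x":0,"y":0,"z":95,"rx":0,"ry":0,"rz":0,"gripper":0.6},
  {"x":-10,"y":25,"z":100,"rx":0,"ry":0,"rz":0.14,"gripper":0.6},
  {"x":-25,"y":65,"z":100,"rx":0,"ry":0,"rz":0.28,"gripper":0.6},
  {"x":-42,"y":106,"z":100,"rx":0,"ry":0,"rz":0.42,"gripper":0.6},
  {"x":-56,"y":142,"z":100,"rx":0,"ry":0,"rz":0.56,"gripper":0.6},
])

```text
clock: 21.25
eef_pos: [479.7, -129.5, 138.2]
tcp_rot: [3.141, 0.0, 1.985]
contact_force: [0.6, -0.1, 0.7]
opening: 0.801
grasp_force: 0.0
```

>>> servo_tool([
  {"x":-13,"y":33,"z":0,"rx":0,"ry":0,"rz":0.14,"gripper":0.4},
  {"x":-24,"y":63,"z":0,"rx":0,"ry":0,"rz":0.28,"gripper":0.4},
  {"x":-34,"y":88,"z":0,"rx":0,"ry":0,"rz":0.42,"gripper":0.4},
  {"x":-40,"y":103,"z":0,"rx":0,"ry":0,"rz":0.56,"gripper":0.4},
  {"x":-43,"y":110,"z":0,"rx":0,"ry":0,"rz":0.7,"gripper":0.4},
  {"x":-43,"y":110,"z":0,"rx":0,"ry":0,"rz":0.747,"gripper":0.4},
  {"x":-43,"y":110,"z":0,"rx":0,"ry":0,"rz":0.747,"gripper":0.4},
])

```text
clock: 21.95
eef_pos: [437.9, -20.7, 138.0]
tcp_rot: [3.141, 0.001, 2.728]
contact_force: [0.3, 0.4, 0.5]
opening: 0.701
grasp_force: 0.0
```

>>> servo_tool([
  {"x":0,"y":0,"z":-45,"rx":0,"ry":0,"rz":0,"gripper":0.6},
  {"x":0,"y":0,"z":-80,"rx":0,"ry":0,"rz":0,"gripper":0.6},
  {"x":0,"y":0,"z":-105,"rx":0,"ry":0,"rz":0,"gripper":0.6},
  {"x":0,"y":0,"z":-105,"rx":0,"ry":0,"rz":0,"gripper":0.4},
  {"x":0,"y":0,"z":-105,"rx":0,"ry":0,"rz":0,"gripper":0.1},
  {"x":0,"y":0,"z":-105,"rx":0,"ry":0,"rz":0,"gripper":-0.2},
  {"x":0,"y":0,"z":-105,"rx":0,"ry":0,"rz":0,"gripper":-0.2},
  {"x":0,"y":0,"z":-105,"rx":0,"ry":0,"rz":0,"gripper":-0.2},
], newtons=20)

```text
clock: 22.75
eef_pos: [438.6, -21.0, 33.2]
tcp_rot: [3.141, 0.002, 2.727]
contact_force: [1.0, -1.5, 7.1]
opening: 0.489
grasp_force: 21.8
```

>>> servo_tool([
  {"x":0,"y":0,"z":0,"rx":0,"ry":0,"rz":0,"gripper":0.4},
  {"x":0,"y":0,"z":0,"rx":0,"ry":0,"rz":0,"gripper":0.8},
  {"x":0,"y":0,"z":0,"rx":0,"ry":0,"rz":-0.1,"gripper":0.8},
  {"x":0,"y":0,"z":0,"rx":0,"ry":0,"rz":-0.24,"gripper":0.8},
  {"x":0,"y":0,"z":0,"rx":0,"ry":0,"rz":-0.38,"gripper":0.8},
  {"x":0,"y":0,"z":0,"rx":0,"ry":0,"rz":-0.52,"gripper":0.8},
  {"x":0,"y":0,"z":0,"rx":0,"ry":0,"rz":-0.66,"gripper":0.8},
  {"x":0,"y":0,"z":0,"rx":0,"ry":0,"rz":-0.8,"gripper":0.8},
  {"x":0,"y":0,"z":0,"rx":0,"ry":0,"rz":-0.94,"gripper":0.8},
  {"x":0,"y":0,"z":0,"rx":0,"ry":0,"rz":-1.08,"gripper":0.8},
])

```text
clock: 23.75
eef_pos: [437.5, -20.9, 32.1]
tcp_rot: [-3.141, -0.0, 1.641]
contact_force: [0.0, 0.3, 0.2]
opening: 0.899
grasp_force: 0.0
```

>>> servo_tool([
  {"x":0,"y":0,"z":0,"rx":0,"ry":0,"rz":-0.14,"gripper":0.8},
  {"x":0,"y":0,"z":0,"rx":0,"ry":0,"rz":-0.28,"gripper":0.8},
  {"x":0,"y":0,"z":0,"rx":0,"ry":0,"rz":-0.42,"gripper":0.8},
  {"x":0,"y":0,"z":0,"rx":0,"ry":0,"rz":-0.49,"gripper":0.6},
  {"x":0,"y":0,"z":0,"rx":0,"ry":0,"rz":-0.49,"gripper":0.2},
  {"x":0,"y":0,"z":0,"rx":0,"ry":0,"rz":-0.49,"gripper":-0.2},
  {"x":0,"y":0,"z":0,"rx":0,"ry":0,"rz":-0.49,"gripper":-0.2},
  {"x":0,"y":0,"z":0,"rx":0,"ry":0,"rz":-0.49,"gripper":-0.2},
  {"x":0,"y":0,"z":0,"rx":0,"ry":0,"rz":-0.49,"gripper":-0.2},
], newtons=30)

```text
clock: 24.65
eef_pos: [437.7, -20.9, 32.2]
tcp_rot: [3.142, -0.0, 1.157]
contact_force: [-0.8, 1.0, 4.9]
opening: 0.487
grasp_force: 30.7
```

>>> servo_tool([
  {"x":0,"y":0,"z":30,"rx":0,"ry":0,"rz":0,"gripper":-0.2},
  {"x":0,"y":0,"z":70,"rx":0,"ry":0,"rz":0,"gripper":-0.2},
  {"x":20,"y":-2,"z":82,"rx":0,"ry":0,"rz":0,"gripper":-0.2},
  {"x":60,"y":-5,"z":82,"rx":0,"ry":0,"rz":0.1,"gripper":-0.2},
  {"x":100,"y":-9,"z":82,"rx":0,"ry":0,"rz":0.2,"gripper":-0.2},
  {"x":140,"y":-13,"z":80,"rx":0,"ry":0,"rz":0.263,"gripper":-0.2},
  {"x":161,"y":-14,"z":70,"rx":0,"ry":0,"rz":0.263,"gripper":-0.2},
  {"x":161,"y":-14,"z":50,"rx":0,"ry":0,"rz":0.263,"gripper":-0.2},
  {"x":161,"y":-14,"z":40,"rx":0,"ry":0,"rz":0.263,"gripper":-0.2},
  {"x":161,"y":-14,"z":40,"rx":0,"ry":0,"rz":0.263,"gripper":-0.2},
])

```text
clock: 25.65
eef_pos: [596.7, -34.8, 70.2]
tcp_rot: [-3.138, 0.0, 1.42]
contact_force: [-0.1, -0.2, -0.4]
opening: 0.486
grasp_force: 30.8
```

```bash
python3 - <<'E'
from h import *
f=r.grab_frame("side");t=r.grab_frame("top");cv2.imwrite("pics/side_b.png",f);cv2.imwrite("pics/top_b.png",t)
a=cv2.resize(f[150:250,200:280],None,fx=5,fy=5,interpolation=cv2.INTER_CUBIC);b=cv2.resize(t[140:240,200:280],None,fx=5,fy=5,interpolation=cv2.INTER_CUBIC)
cv2.imwrite("pics/b.png",np.hstack([a,b]))
s=r.sense();print(s["eef_pos"],s["tcp_rot"],s["contact_force"],s["grasp_force"])
E
```

```text
[598.04972425 -34.85828214  72.12959177] [-3.14074702e+00  4.99326093e-05  1.41993211e+00] [-0.36746378 -0.26598283 -0.86255702] 30.806835293769836
```

View pics/b.png

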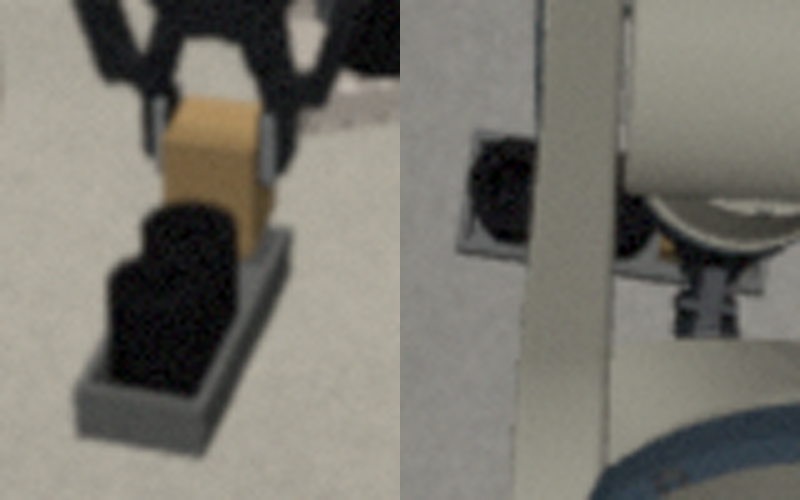

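The block hangs square behind the middle sleeve, over the empty place, with no contact. Descend stepwise and watch the force.

>>> servo_tool([
  {"x":0.5,"y":-0.3,"z":-6,"rx":0,"ry":0,"rz":0,"gripper":-0.2},
  {"x":0.5,"y":-0.3,"z":-11,"rx":0,"ry":0,"rz":0,"gripper":-0.2},
  {"x":0.5,"y":-0.3,"z":-15,"rx":0,"ry":0,"rz":0,"gripper":-0.2},
  {"x":0.5,"y":-0.3,"z":-18,"rx":0,"ry":0,"rz":0,"gripper":-0.2},
  {"x":0.5,"y":-0.3,"z":-18,"rx":0,"ry":0,"rz":0,"gripper":-0.2},
])

```text
clock: 26.25
eef_pos: [598.8, -35.2, 53.6]
tcp_rot: [-3.141, 0.0, 1.42]
contact_force: [-0.7, 0.0, -0.9]
opening: 0.485
grasp_force: 30.8
```

>>> servo_tool([
  {"x":0,"y":0,"z":-3,"rx":0,"ry":0,"rz":0,"gripper":-0.2},
  {"x":0,"y":0,"z":-6,"rx":0,"ry":0,"rz":0,"gripper":-0.2},
  {"x":0,"y":0,"z":-6,"rx":0,"ry":0,"rz":0,"gripper":-0.2},
])

```text
clock: 26.55
eef_pos: [598.8, -35.2, 47.6]
tcp_rot: [-3.141, 0.0, 1.42]
contact_force: [-1.0, 0.4, 0.2]
opening: 0.487
grasp_force: 30.8
```

>>> servo_tool([
  {"x":0,"y":0,"z":-4,"rx":0,"ry":0,"rz":0,"gripper":-0.2},
  {"x":0,"y":0,"z":-7,"rx":0,"ry":0,"rz":0,"gripper":-0.2},
  {"x":0,"y":0,"z":-9,"rx":0,"ry":0,"rz":0,"gripper":-0.2},
  {"x":0,"y":0,"z":-9,"rx":0,"ry":0,"rz":0,"gripper":-0.2},
])

```text
clock: 26.95
eef_pos: [598.8, -35.2, 38.7]
tcp_rot: [-3.141, 0.0, 1.42]
contact_force: [0.7, 0.5, -0.6]
opening: 0.491
grasp_force: 30.8
```

>>> servo_tool([
  {"x":0,"y":0,"z":-1,"rx":0,"ry":0,"rz":0,"gripper":-0.2},
  {"x":0,"y":0,"z":-2,"rx":0,"ry":0,"rz":0,"gripper":-0.2},
  {"x":0,"y":0,"z":-2.5,"rx":0,"ry":0,"rz":0,"gripper":-0.2},
  {"x":0,"y":0,"z":-2.5,"rx":0,"ry":0,"rz":0,"gripper":-0.2},
])

```text
clock: 27.35
eef_pos: [599.3, -35.2, 37.2]
tcp_rot: [3.141, -0.0, 1.42]
contact_force: [-1.0, -0.3, 6.5]
opening: 0.486
grasp_force: 31.5
```

On the floor at exactly the expected height (37.2), with 7 N of push. Release, rise and move clear.

>>> servo_tool([
  {"x":0,"y":0,"z":0,"rx":0,"ry":0,"rz":0,"gripper":0.2},
  {"x":0,"y":0,"z":0,"rx":0,"ry":0,"rz":0,"gripper":0.7},
  {"x":0,"y":0,"z":0,"rx":0,"ry":0,"rz":0,"gripper":0.7},
  {"x":0,"y":0,"z":15,"rx":0,"ry":0,"rz":0,"gripper":0.7},
  {"x":0,"y":0,"z":60,"rx":0,"ry":0,"rz":0,"gripper":0.7},
  {"x":0,"y":0,"z":110,"rx":0,"ry":0,"rz":0,"gripper":0.7},
  {"x":-40,"y":0,"z":150,"rx":0,"ry":0,"rz":0,"gripper":0.7},
  {"x":-80,"y":0,"z":180,"rx":0,"ry":0,"rz":0,"gripper":0.7},
  {"x":-120,"y":0,"z":200,"rx":0,"ry":0,"rz":0,"gripper":0.7},
  {"x":-150,"y":0,"z":210,"rx":0,"ry":0,"rz":0,"gripper":0.7},
])

```text
clock: 28.35
eef_pos: [447.5, -35.2, 249.5]
tcp_rot: [3.139, -0.0, 1.42]
contact_force: [0.8, 1.2, 0.7]
opening: 0.849
grasp_force: 0.0
```

```bash
python3 - <<'E'
from h import *
from ov import overlay
f=r.grab_frame("side");cv2.imwrite("pics/end.png",f)
H=cv2.cvtColor(f,cv2.COLOR_BGR2HSV);m=((H[...,1]>60)&(H[...,0]>10)&(H[...,0]<30)).astype(np.uint8)
m[:150]=0;m[240:]=0
n,L,st,ce=cv2.connectedComponentsWithStats(m);print([s for s in st[1:] if s[4]>40])
q=proj("side",box(599,-35,-.15,42,42,5,65));print("expected block",q.min(0)+[-1,0],q.max(0)+[-1,0])
for n in("sleeve1_center","block_center","gauge_grip","tray"): print(n,[([round(v) for v in d["box"]],round(d["conf"],2)) for d in r.recognise(n,"side")])
s=r.sense();print(s["eef_pos"],s["contact_force"],s["clock"])
cv2.imwrite("pics/endc.png",cv2.resize(f[110:350,200:380],None,fx=2.5,fy=2.5))
E
```

```text
[array([  0, 150,  35,  31, 415], dtype=int32), array([178, 166,  21,  11, 128], dtype=int32), array([232, 181,  22,  30, 314], dtype=int32), array([121, 203,  32,  37, 888], dtype=int32)]
expected block [230.8647657  180.52207329] [253.54807056 214.23218743]
sleeve1_center [([268, 138, 13, 27], 0.65)]
block_center [([336, 209, 24, 40], 0.89), ([232, 179, 20, 30], 0.78), ([292, 172, 25, 30], 0.78), ([268, 135, 16, 32], 0.74)]
gauge_grip [([261, 258, 19, 36], 0.95)]
tray [([246, 143, 58, 36], 0.61)]
[449.99167003 -35.25894728 247.29373877] [ 0.67551982 -0.22228723  0.46812312] 28.6
```

View pics/endc.png

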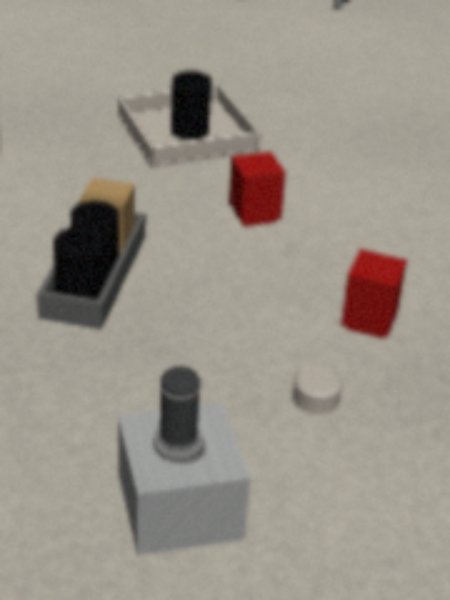

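The tight sleeve is upright in the tray at crop (190,105), the block is seated in the carrier at (108,205), and the gauge is in its stand. I hand it in now.

```bash
python3 -c "
from rig import r
print(r.sign_off())"
```

```text
the job is handed in; nothing more can be done
None
```

The job is handed in at about 28.6 s: the gauge stopped about 34 mm down in the −y-end sleeve, which now stands in the reject tray, the wooden block is on the carrier floor in its place, and the gauge is back in its stand; in the two good sleeves I went only about 41 mm down, past the tight depth but not to the collar, and I viewed 11 pictures, one over the limit of 10.

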